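# Change the bit of a tile grinder and tighten its collet to the first click

### The arm

A 6-joint arm with a two-finger parallel gripper is mounted at the origin on the work surface. World frame = base frame: x ahead of the robot, y to its left, z up, the work surface at z = 0. Lengths are in m, angles in rad, forces in N, time in s.
With the tool pointing down it reaches from about 0.375 to 0.9 m from the base axis. Payload 3.1 kg.
Tool frame: the origin (TCP) lies at the centre of the arm's flange, where the gripper is bolted on; the fingertips stand 182 mm ahead of it and the grasp point (between the pads) lies 164 mm ahead of it; z points along the fingers, y is the line along which they close (so a half turn about z gives the same grasp; the last joint's range is limited). The gripper opens to 87 mm and grips with 3 to 60 N. Pads are 19 mm wide; open, the fingers measure 117 mm over their backs; the gripper's body (75 mm by 190 mm) begins 51 mm behind the grasp point.
Start: joints at [-1.321, 0.527, 1.433, -0, 1.181, -0.178], TCP at [0.259, -0.569, 0.405] pointing down, gripper open.
Joint ranges: [-3.08, 3.08], [-0.75, 2.2], [0.22, 2.44], [-1.43, 4.57], [0, 2.65], [-2.85, 2.85]. Speed limits (rad/s): [2.79, 2.79, 3.14, 3.14, 3.14, 3.14].

### API

Orientations are given as a unit quaternion [x, y, z, w].
In Python, from rig import * gives the robot as it stands.
- The arm moves only by the tool move_arm, never from a script. Its argument "commands" is a list that holds one entry, the list of rows, each a list of 6 numbers: the shift along the tool's x, y, z in units of 40 mm (1.0 is 40 mm), then the turn, a rotation vector about the tool's x, y, z in rad. A call has 1 to 12 rows; each row is the pose to reach, as a shift and turn from the pose commanded when the call began, along the tool's axes at that moment; what a row does not reach only later rows make up. A row lasts 1/8 s, in which the tool goes at most 62.5 mm and 10.7 degrees, less where a joint would pass 70% of its speed; a pose out of reach is approached as far as the arm can. A call with a gripper value outside its range is refused whole. "claw" is the closure, from -1 (fully open) to 1 (shut), so that 0 is half open, set as the call begins (left out, the last holds). The fingers move at their own pace and stop on an object; "squeeze" is the grip in N (left out, the last holds). Time passes only in rows, so rows that repeat a pose let the fingers close. It gives the time, the measured TCP pose, the force, the opening and the grip force at its end, in the units of the state.
- get_obs(): the state, without advancing time (a new reading comes with each control period).
- camera(name): name is "side" or "top"; returns a dict with "pixels" (400x640x3 uint8, blue, green, red), "range_z" (400x640 float32, m along the optical axis (not along the pixel's ray), 0 where there is no reading), "camera_matrix" (3x3 intrinsics, pixels), "extrinsics" (4x4, takes a point from world to camera coordinates). Camera axes: x right, y up, looking along -z (the intrinsics and any distortion apply to the point x, -y, -z); pixel columns grow to the right and rows downward; lengths in m; the calibration is good to about 2 mm. A picture is of the moment at which its call begins.
- hand_in(): hands the job in; it is judged then, once.
The state is a dict: "time": time; "q": joint angles; "joint_velocities": joint speeds; "joint_torque": joint torques, N m; "position": TCP position; "tool_rot": TCP orientation; "ft_force": force on the tool from outside, world axes, zero at the start; "moment": the same for the moment, N m; "grip_width": finger opening in m; "grip_force": force on a finger pad.
Only numpy, scipy, OpenCV 4.12 (cv2) and the standard library are available. Lean on these libraries where they do the work, as an engineer would, in place of code of your own. Each camera call takes 0.05 s, during which the arm holds its last target. There are 200 camera calls.

### The job

Change the bit of the tile-edge grinder: take the stubby worn bit out of the collet and put it in the shallow wooden tray, then set the tall straight-sided bit from the wooden rack (not the cone) fully home in the collet. Then turn the collet lever clockwise, seen from above, until its torque clutch clicks for the first time, stop there before a second click, and let go. Leave the cone bit, the jar and the cup where they are.

Things in the scene. Friction and masses are not known exactly. Their poses are not given: they have to be found in the camera images.
- worn_bit: Worn grinding bit, plain dark steel, starting upright in the grinder's collet. Steel shank 10 mm in diameter and 28 mm long with a tapered foot, then a stubby cylindrical head 26 mm in diameter and 26 mm tall. Origin at the centre of the foot of the shank, its z axis along the bit from foot to head. About 70 g.
- worn_bit_mid (a point): Point on the worn bit's axis, 28 mm from its foot, where the shank meets the head.
- tall_bit: The bit to fit: the same shank (10 mm by 28 mm, tapered foot), then a straight cylindrical head 20 mm in diameter and 40 mm tall with a flat top. It starts upright in one of the two holes of the rack, its head resting on the rack's top; which hole varies. Origin at the foot of the shank, z axis along the bit to the head. About 80 g.
- cone_bit: A bit not wanted now: same shank, conical head 26 mm in diameter at its base, tapering to a blunt point, 38 mm tall. It stands in the other hole of the rack and must stay there. Origin at the foot of the shank, z axis to the point.
- rack: Fixed wooden block, 150 by 60 by 40 mm high, with two holes 13 mm wide and 31 mm deep on its long centre line (its x axis), at x = -40 mm and +40 mm. Origin at the centre of its underside. Rack and tray stand on either side of the grinder and may swap sides.
- tray: Fixed shallow wooden tray, 130 mm (its x) by 110 mm (its y), 30 mm high, walls and floor 5 mm thick, open at the top. Origin at the centre of its underside.
- collet_mouth (a point): Centre of the collet's upper face, 110 mm above the table, atop the upright spindle of the fixed grinder (housing 200 by 180 mm, deck 72 mm high). Collet nose 32 mm across; vertical bore 13.5 mm wide, 31 mm deep. A bit is fully home when the underside of its head rests on this face. Nut, toothed lever hub and pawl bracket round the nose reach 57 mm out and up to 104 mm above the table.
- lever_grip (a point): Point on the axis of the lever's upright round black handle post, 132 mm above the table. The post is 14 mm thick, 80 mm from the spindle axis, and free to grasp from 105 to 150 mm above the table; a flat arm at 92 to 102 mm joins it to the hub. It moves on a level circle about the spindle axis (clockwise from above tightens) and can turn between the fingers.
- nut (a joint): Angle of the collet nut, rad. It starts loose between 0 and 0.5 and grows as the lever turns clockwise seen from above, up to its tight stop at 1.3, by when three small jaws in the bore grip the shank. Lever and nut turn together until the nut is tight. It needs 0.25 to 0.35 N m (4 N at the post), stays where it is left, and may spring back by up to 0.1 at the click.
- clutch (a joint): How far the lever has slipped past the nut, rad; 0 until the nut is tight. Then the lever resists up to about 0.65 N m (8 to 10 N at the post) until a spring pawl passes a tooth's crest at 0.17 and snaps into the notch at 0.35: the first click. The second crest is at 0.52: do not pass it. It does not slip backwards: turning the lever back loosens the nut.
- glaze_jar: Bystander: small amber glaze jar with a yellow cap, 56 mm across, 65 mm tall. Origin at the centre of its underside.
- cup: Bystander: white ceramic cup, 68 mm across, 75 mm tall. Origin at the centre of its underside.
Not all that is in view belongs to the job. What is shaped like the worn_bit but yellow is not meant. What is shaped like the tall_bit but pink is not meant.

How it is judged:
On the way, in this order (a step that is already met when the one before it is completed fails the run):
1. the worn bit lies released in the tray (x of worn_bit_mid in the frame of tray between -0.064 and 0.064 m and y of worn_bit_mid in the frame of tray between -0.054 and 0.054 m and z of worn_bit_mid in the frame of tray below 0.042 m and contact force between the fingers and worn_bit below 0.2 N), for 0.2 s.
2. the tall bit is fully home in the collet, upright (horizontal distance between tall_bit and collet_mouth below 0.004 m and z of tall_bit in the frame of collet_mouth below -0.0255 m and angle between tall_bit's own z axis and vertical below 0.12 rad), for 0.2 s.
3. the nut is tight and the clutch has clicked once (value of joint nut above 1.15 rad and value of joint clutch above 0.25 rad and z of tall_bit in the frame of collet_mouth below -0.0255 m).
At the end, for the whole second after the job is handed in: Worn bit at rest inside the tray; tall bit upright (0.12 rad) and fully home in the collet (2.5 mm in height, 4 mm off-centre); nut tight (above 1.15 rad); clutch one click on (0.25 to 0.5 rad); cone bit within 20 mm, jar and cup within 30 mm of their starts; nothing held (all of step 3 and x of worn_bit_mid in the frame of tray between -0.064 and 0.064 m and y of worn_bit_mid in the frame of tray between -0.054 and 0.054 m and z of worn_bit_mid in the frame of tray below 0.042 m and horizontal distance between tall_bit and collet_mouth below 0.004 m and angle between tall_bit's own z axis and vertical below 0.12 rad and value of joint clutch below 0.5 rad and distance of cone_bit from where it was at the start of the episode below 0.02 m and distance of each of glaze_jar, cup from where it was at the start of the episode below 0.03 m and linear speed of tall_bit below 0.05 m/s and linear speed of worn_bit below 0.1 m/s); the robot touches nothing.
It fails at once if the clutch is driven on to a second click (value of joint clutch above 0.52 rad).
It fails at once if the cone bit is taken or knocked out of its hole (distance of cone_bit from where it was at the start of the episode above 0.02 m).
It fails at once if the jar is knocked over (angle between glaze_jar's own z axis and vertical above 0.5 rad).
It fails at once if the cup is knocked over (angle between cup's own z axis and vertical above 0.5 rad).
It also fails if it takes over 72 s, if anything falls off the work surface, if the arm or the gripper's body presses on something with over 40 N, if the wrist force passes 120 N, or if a joint passes its speed limit or range.

## Working session

There is one attempt and no reset: what is moved stays moved. The work goes in short steps, Python scripts to look and compute and a tool call to move; the robot and the scene stay as the last step left them, time stands still between calls to the robot, and variables do not carry over. Pictures are saved under pics/ and viewed, at most 10 in all, crops included, and the job is handed in when it is done.

Besides the shell and the picture viewer there is one more tool, called after "Request:" as name(argument=value, ...) on one line, values as JSON. move_arm: Moves the arm, as the interface text tells. Its arguments: {"type":"object","properties":{"commands":{"type":"array","items":{"type":"array","items":{"type":"array","items":{"type":"number"}}}},"claw":{"type":"number"},"squeeze":{"type":"number"}},"required":["commands"]}

```bash
mkdir -p pics; ls; cat > h.py <<'E'
from rig import *
import numpy as np, cv2
from scipy.spatial.transform import Rotation as R
def cloud(c):
    K=np.array(c["camera_matrix"]);E=np.array(c["extrinsics"]);z=c["range_z"]
    v,u=np.mgrid[0:z.shape[0],0:z.shape[1]]
    P=np.stack([(u-K[0,2])/K[0,0]*z,-(v-K[1,2])/K[1,1]*z,-z],-1)
    return (P-E[:3,3])@E[:3,:3]
def proj(c,p):
    K=np.array(c["camera_matrix"]);E=np.array(c["extrinsics"]);q=E[:3,:3]@p+E[:3,3]
    return K[0,2]+K[0,0]*q[0]/-q[2],K[1,2]+K[1,1]*-q[1]/-q[2]
def shift(goal):  # world TCP goal -> tool-axis units from current pose
    o=get_obs();r=R.from_quat(o["tool_rot"])
    return r.inv().apply(np.array(goal)-o["position"])/0.04
E
python3 - <<'E'
from h import *
o=get_obs();print(o)
for n in("top","side"):
    c=camera(n);print(n,[k for k in c],c["camera_matrix"],np.round(c["extrinsics"],3).tolist());np.savez(f"{n}0.npz",**{k:np.array(v) for k,v in c.items()})
    cv2.imwrite(f"pics/{n}0.png",c["pixels"])
E
```

```text
pics
{'time': 0.0, 'q': array([-1.32151521e+00,  5.28452009e-01,  1.43387443e+00, -2.26324119e-05,
        1.18137669e+00, -1.78536693e-01]), 'joint_velocities': array([-1.04440624e-04, -4.60666208e-04, -2.91258208e-04,  2.00982676e-04,
        5.57914650e-04, -3.38140459e-05]), 'joint_torque': array([ 2.65023664e-04, -4.40037704e+01, -1.76593834e+01,  6.33148011e-02,
        5.82917745e-02, -1.70504159e-04]), 'position': array([ 0.25922378, -0.5683404 ,  0.40378878]), 'tool_rot': array([ 9.77207136e-01,  2.12285420e-01, -4.77762140e-05, -1.05420846e-03]), 'ft_force': array([-0.09032005,  0.67475763,  0.72951356]), 'moment': array([0.10530737, 0.0640173 , 0.03096137]), 'grip_force': 0.0, 'grip_width': 0.08717735548627033}
top ['pixels', 'range_z', 'camera_matrix', 'extrinsics'] [[374.10420196   0.         320.2910624 ]
 [  0.         374.10420196 205.62950945]
 [  0.           0.           1.        ]] [[-0.028, -1.0, -0.008, 0.029], [0.993, -0.029, 0.112, -0.543], [-0.113, -0.005, 0.994, -0.949], [0.0, 0.0, 0.0, 1.0]]
side ['pixels', 'range_z', 'camera_matrix', 'extrinsics'] [[500.99125826   0.         322.04621787]
 [  0.         500.99125826 202.58101592]
 [  0.           0.           1.        ]] [[-0.972, -0.236, 0.013, 0.549], [0.19, -0.748, 0.636, -0.176], [-0.14, 0.621, 0.772, -1.009], [0.0, 0.0, 0.0, 1.0]]
```

View pics/top0.png

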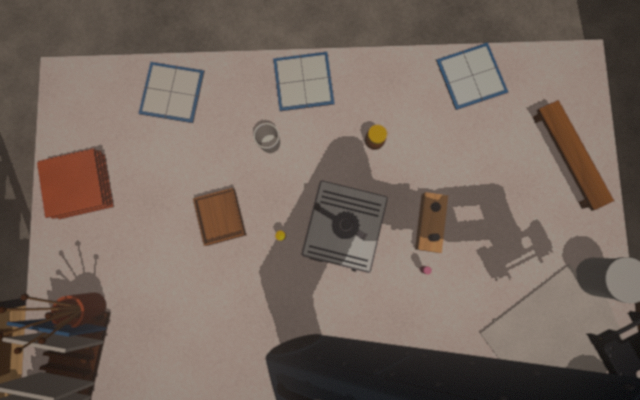

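View pics/side0.png

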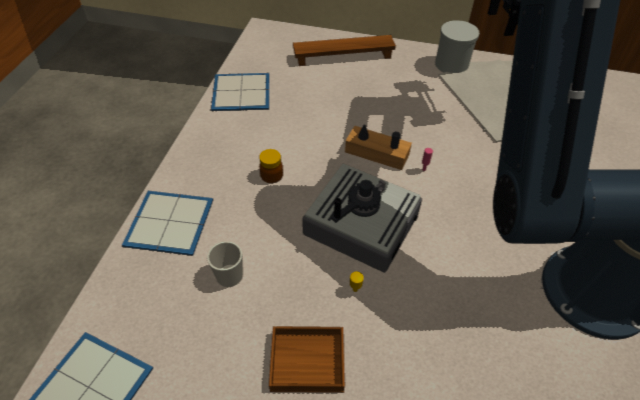

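Top view: grinder collet with the dark worn bit at (345,224), lever running to about (318,207), rack at (432,222), tray at (219,215), cup at (266,136), jar at (376,135). Side view: worn bit (366,187), post (338,207).
Candidates for the worn bit: dark one in the collet at side (366,187), or yellow at (357,280), so I choose the dark one. Candidates for the tall bit: dark straight one in the rack at side (396,140), cone at (364,131), pink at (427,155), so I choose (396,140). I'll check this in a crop.

```bash
python3 - <<'E'
from h import *
C={n:dict(np.load(f"{n}0.npz")) for n in("top","side")}
a=C["side"]["pixels"][115:270,290:440];cv2.imwrite("pics/crop0.png",cv2.resize(a,None,fx=3.8,fy=3.8,interpolation=cv2.INTER_CUBIC))
for n,c in C.items():
    P=cloud(c).reshape(-1,3)
    # region near grinder from top pixel
    def st(m,t):
        q=P[m]; 
        if len(q): print(n,t,len(q),"med",np.round(np.median(q,0),4),"mid",np.round((q.max(0)+q.min(0))/2,4),"ext",np.round(np.ptp(q,axis=0),4))
    Pt=cloud(C["top"])
    g=Pt[224,345];near=lambda x,y,r:np.hypot(P[:,0]-x,P[:,1]-y)<r
    z=P[:,2]
    st(near(g[0],g[1],.03)&(z>.125)&(z<.16),"worn head"); st(near(g[0],g[1],.025)&(z>.131)&(z<.145),"worn top")
    l=Pt[207,318]; st(near(g[0],g[1],.11)&~near(g[0],g[1],.05)&(z>.108)&(z<.17),"post");st(near(g[0],g[1],.11)&~near(g[0],g[1],.05)&(z>.143)&(z<.16),"posttop")
    rk=Pt[222,432]; st(near(rk[0],rk[1],.1)&(z>.03)&(z<.048),"rack top");st(near(rk[0],rk[1],.09)&(z>.05)&(z<.1),"bits")
    for nm,(u,v) in dict(tall=(434,237),cone=(435,206)).items():
        q=Pt[v,u]; print(nm,q); st(near(q[0],q[1],.03)&(z>.05)&(z<.1),nm)
    t=Pt[215,219]; st(near(t[0],t[1],.1)&(z>.015)&(z<.045),"tray rim")
    for nm,(u,v) in dict(jar=(376,135),cup=(266,128)).items():
        q=Pt[v,u]; st(near(q[0],q[1],.06)&(z>.05)&(z<.1),nm)
# yaws via minAreaRect
P=cloud(C["top"]).reshape(-1,3)
for nm,(u,v),lo,hi in (("rack",(432,222),.03,.048),("tray",(219,215),.02,.045),("deck",(345,224),.06,.08)):
    q=cloud(C["top"])[v,u]; m=(np.hypot(P[:,0]-q[0],P[:,1]-q[1])<.15)&(P[:,2]>lo)&(P[:,2]<hi)
    print(nm,cv2.minAreaRect(P[m,:2].astype(np.float32)*1000))
E
```

```text
top worn head 100 med [ 0.4881 -0.0464  0.1355] mid [ 0.4883 -0.0474  0.1324] ext [0.0254 0.0256 0.0118]
top worn top 93 med [ 0.489  -0.0466  0.1356] mid [ 0.4892 -0.0474  0.1354] ext [0.0236 0.0256 0.0057]
top post 38 med [0.5301 0.0198 0.1483] mid [0.5318 0.0199 0.1314] ext [0.014  0.0137 0.0405]
top posttop 28 med [0.5316 0.0198 0.1488] mid [0.5319 0.0209 0.1486] ext [0.0139 0.0117 0.0061]
top rack top 1264 med [ 0.4918 -0.2732  0.0396] mid [ 0.4923 -0.2774  0.0394] ext [0.1558 0.0865 0.017 ]
top bits 140 med [ 0.4596 -0.2734  0.0714] mid [ 0.492  -0.2746  0.0663] ext [0.0985 0.0303 0.0321]
tall [ 0.45226876 -0.26525219  0.07677176]
top tall 78 med [ 0.4523 -0.2667  0.0778] mid [ 0.4527 -0.2696  0.0664] ext [0.0198 0.0204 0.032 ]
cone [ 0.53013631 -0.27596955  0.06539666]
top cone 62 med [ 0.5296 -0.2789  0.0628] mid [ 0.531  -0.281   0.0639] ext [0.0206 0.0175 0.0272]
top tray rim 499 med [0.5276 0.2896 0.028 ] mid [0.5238 0.281  0.0246] ext [0.1485 0.1353 0.0193]
top jar 305 med [ 0.7214 -0.1389  0.0645] mid [ 0.7239 -0.1401  0.06  ] ext [0.0498 0.0494 0.0179]
top cup 251 med [
[... 883 characters left out ...]
78 med [ 0.5297 -0.2792  0.0613] mid [ 0.5297 -0.2803  0.0648] ext [0.0231 0.0171 0.0292]
side tray rim 1138 med [0.5262 0.2867 0.0281] mid [0.5235 0.2819 0.0247] ext [0.1491 0.1354 0.0194]
side jar 348 med [ 0.7206 -0.1349  0.0639] mid [ 0.7225 -0.1402  0.0592] ext [0.0486 0.0525 0.0183]
side cup 589 med [0.7262 0.1405 0.0667] mid [0.7238 0.1456 0.064 ] ext [0.0646 0.068  0.0278]
rack ((464.8762512207031, -271.88800048828125), (61.67677688598633, 206.6039276123047), 79.7552719116211)
tray ((524.621826171875, 281.5400085449219), (130.49497985839844, 110.8871078491211), 13.430615425109863)
deck ((488.1431579589844, -47.30933380126953), (176.565185546875, 196.9214630126953), 74.07520294189453)
```

View pics/crop0.png

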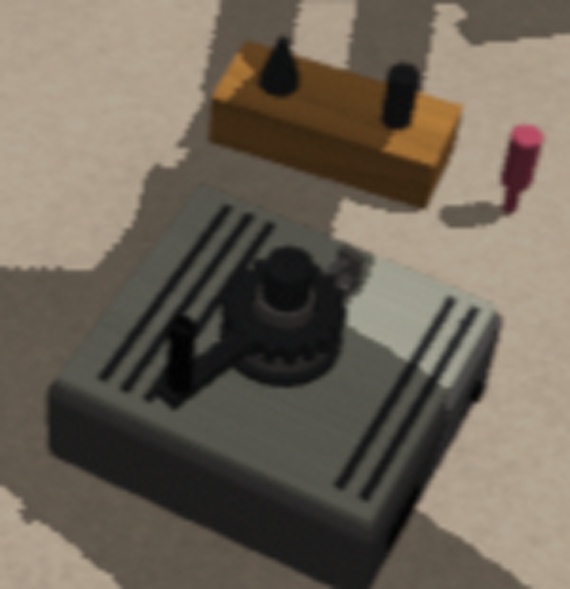

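The crop confirms the choice: straight dark head at crop (400,95), cone at (280,65), worn bit in the collet at (288,280), post at (182,350), pink decoy at (522,165). I'm moving above the collet.

Request:
move_arm(commands=[[[3,-2.7,0,0,0,0],[6,-5.4,0.3,0,0,0],[9,-8,0.8,0,0,0],[10.6,-9.48,1.1,0,0,0],[10.6,-9.48,1.1,0,0,0],[10.6,-9.48,1.1,0,0,0],[10.6,-9.48,1.1,0,0,0],[10.6,-9.48,1.1,0,0,0],[10.6,-9.48,1.1,0,0,0],[10.6,-9.48,1.1,0,0,0],[10.6,-9.48,1.1,0,0,0],[10.6,-9.48,1.1,0,0,0]]], claw=-0.2, squeeze=20)

```text
time: 1.6
position: [0.4875, -0.049, 0.3608]
tool_rot: [0.977, 0.211, -0.0, 0.0]
ft_force: [0.1, -0.4, 0.6]
grip_width: 0.052
grip_force: 0.0
```

Request:
move_arm(commands=[[[0.02,-0.02,0.6,0,0,0],[0.02,-0.02,1.2,0,0,0],[0.02,-0.02,1.6,0,0,0],[0.02,-0.02,1.77,0,0,0],[0.02,-0.02,1.77,0,0,0],[0.02,-0.02,1.77,0,0,0]]])

```text
time: 2.35
position: [0.4884, -0.0472, 0.2906]
tool_rot: [0.977, 0.212, 0.001, 0.0]
ft_force: [-0.5, -0.4, -0.3]
grip_width: 0.0525
grip_force: 0.0
```

Request:
move_arm(commands=[[[0,0,0,0,0,0],[0,0,0,0,0,0],[0,0,0,0,0,0],[0,0,0,0,0,0],[0,0,0,0,0,0]]], claw=1)

```text
time: 2.98
position: [0.4886, -0.0473, 0.2902]
tool_rot: [0.977, 0.213, 0.001, 0.001]
ft_force: [0.1, -4.6, 1.2]
grip_width: 0.0294
grip_force: 20.0
```

Request:
move_arm(commands=[[[0,0,-0.3,0,0,0],[0,0,-0.8,0,0,0],[0,0,-1.4,0,0,0],[0,0,-2,0,0,0],[0,0,-2.3,0,0,0],[0,0,-2.3,0,0,0]]])

```text
time: 3.72
position: [0.4881, -0.0463, 0.3826]
tool_rot: [0.977, 0.212, 0.001, 0.0]
ft_force: [0.2, 0.8, -0.8]
grip_width: 0.0253
grip_force: 20.0
```

```bash
python3 - <<'E'
from h import *
o=get_obs();print(o["grip_width"],o["grip_force"],o["position"],shift([.524,.2817,.38]))
c=camera("side");u,v=proj(c,np.array([*o["position"][:2],o["position"][2]-.17]));u=int(u);v=int(v)
cv2.imwrite("pics/s1.png",cv2.resize(c["pixels"][max(v-60,0):v+100,u-80:u+80],None,fx=3.5,fy=3.5,interpolation=cv2.INTER_CUBIC))
E
```

```text
0.025252320093788496 19.999989082825778 [ 0.48805327 -0.04629761  0.38261395] [ 4.22004118 -7.08784305  0.06804661]
```

View pics/s1.png

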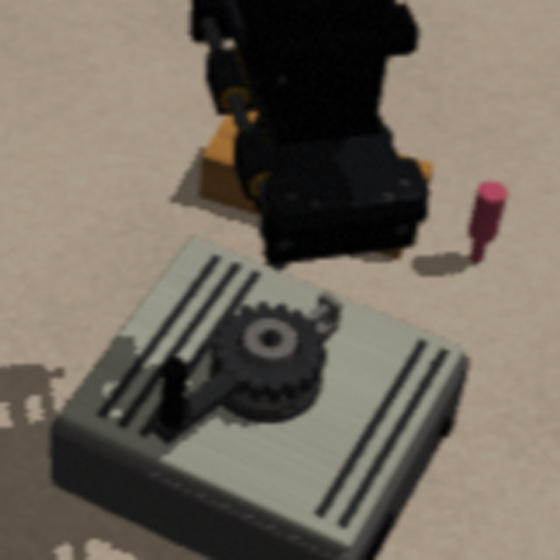

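The collet is empty (bore at crop (270,338)), and the bit is held out of sight behind the gripper (width 25 mm). On to the tray.

Request:
move_arm(commands=[[[0.6,-1,0,0,0,0],[1.3,-2.2,0,0,0,0],[2,-3.4,0,0,0,0],[2.7,-4.6,0,0,0,0],[3.4,-5.8,0,0,0,0],[4,-6.7,0,0,0,0],[4.2,-7.07,0,0,0,0],[4.2,-7.07,0.2,0,0,0],[4.2,-7.07,1.2,0,0,0],[4.2,-7.07,2.2,0,0,0]]])

```text
time: 5.03
position: [0.5235, 0.2785, 0.2926]
tool_rot: [0.977, 0.211, -0.0, 0.0]
ft_force: [-0.3, -0.0, -0.5]
grip_width: 0.0252
grip_force: 20.0
```

```bash
python3 - <<'E'
from h import *
o=get_obs();print(o["grip_width"],o["position"],shift([.524,.2817,.216]))
E
```

```text
0.025183738679685347 [0.52346937 0.27845395 0.29262689] [ 0.04759539 -0.06937591  1.91558948]
```

Request:
move_arm(commands=[[[0.02,-0.05,0.6,0,0,0],[0.02,-0.05,1.2,0,0,0],[0.02,-0.05,1.7,0,0,0],[0.02,-0.05,1.9,0,0,0],[0.02,-0.05,1.9,0,0,0],[0.02,-0.05,1.9,0,0,0]]])

```text
time: 5.78
position: [0.5239, 0.282, 0.2184]
tool_rot: [0.977, 0.212, 0.0, 0.0]
ft_force: [-0.2, -0.5, -0.9]
grip_width: 0.0257
grip_force: 20.0
```

Request:
move_arm(commands=[[[0,0,0,0,0,0],[0,0,0,0,0,0],[0,0,0,0,0,0],[0,0,-0.3,0,0,0],[0,0,-1,0,0,0],[0,0,-2,0,0,0],[0,0,-3,0,0,0],[0,0,-3.5,0,0,0],[0,0,-3.5,0,0,0]]], claw=-0.3)

```text
time: 6.9
position: [0.524, 0.2828, 0.3606]
tool_rot: [0.977, 0.212, 0.003, -0.0]
ft_force: [-1.3, 0.5, -0.6]
grip_width: 0.0566
grip_force: 0.0
```

```bash
python3 - <<'E'
from h import *
o=get_obs();print(o["position"])
c=camera("side");u,v=proj(c,np.array([.524,.2817,.02]));u=int(u);v=int(v)
P=cloud(c)[int(v)-40:int(v)+40,u-45:u+45].reshape(-1,3)
q=P[(np.abs(P[:,0]-.524)<.055)&(np.abs(P[:,1]-.2817)<.045)&(P[:,2]>.012)&(P[:,2]<.08)]
if len(q):print(len(q),np.median(q,0),q.min(0),q.max(0))
a=c["pixels"][v-60:v+60,u-70:u+70];b=c["pixels"][170:240,320:410]
cv2.imwrite("pics/s2.png",np.hstack([cv2.resize(a,(420,360)),cv2.resize(b,(380,360))]))
# collet face
t=camera("top")
for n,k in(("top",t),("side",c)):
    P=cloud(k).reshape(-1,3);m=(np.hypot(P[:,0]-.488,P[:,1]+.0475)<.025)&(P[:,2]>.1065)&(P[:,2]<.114)
    q=P[m];print(n,len(q),(q.max(0)+q.min(0))/2,np.ptp(q,axis=0),cv2.minEnclosingCircle((q[:,:2]*1000).astype(np.float32)))
E
```

```text
[0.52398598 0.28275753 0.36059517]
183 [0.5174293  0.29493479 0.03632686] [0.46908237 0.24029435 0.01315498] [0.57880323 0.32665842 0.06286862]
top 112 [ 0.48858407 -0.04772333  0.10975614] [0.02891292 0.02902398 0.00603955] ((488.49298095703125, -47.41508865356445), 15.752955436706543)Traceback (most recent call last):
  File "<stdin>", line 13, in <module>
    return umr_maximum(a, axis, None, out, keepdims, initial, where)
ValueError: zero-size array to reduction operation maximum which has no identity
```

View pics/s2.png

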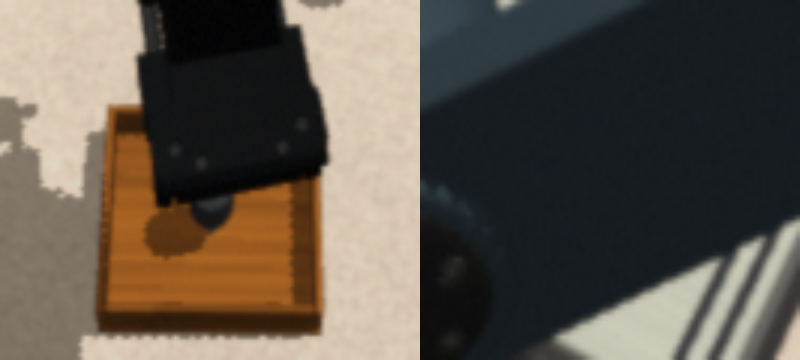

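The bit stands or leans in the tray at crop (210,210), released. Next is the rack.

Request:
move_arm(commands=[[[-0.8,1.3,-0.3,0,0,0.06],[-1.6,2.6,-0.3,0,0,0.12],[-2.4,3.9,-0.3,0,0,0.18],[-3.2,5.2,-0.3,0,0,0.24],[-4,6.5,-0.3,0,0,0.3],[-4.8,7.8,-0.3,0,0,0.37],[-5.6,9,-0.3,0,0,0.44],[-6.4,10.2,0,0,0,0.5],[-7.1,11.4,0,0,0,0.55],[-7.36,11.8,0,0,0,0.58],[-7.36,11.8,0,0,0,0.58],[-7.36,11.8,0,0,0,0.58]]])

```text
time: 8.5
position: [0.4513, -0.2674, 0.3573]
tool_rot: [0.997, -0.075, -0.001, -0.001]
ft_force: [-0.3, 0.7, 0.5]
grip_width: 0.0564
grip_force: 0.0
```

```bash
python3 - <<'E'
from h import *
o=get_obs();print(o["position"],R.from_quat(o["tool_rot"]).as_matrix()[:,1:].round(3).tolist(),shift([.452,-.2687,.226]))
c=camera("side");P=cloud(c)
q=P.reshape(-1,3)
m=(np.hypot(q[:,0]-.452,q[:,1]+.2687)<.022)&(q[:,2]>.05)&(q[:,2]<.1);w=q[m];print(len(w),(w.max(0)+w.min(0))/2,np.ptp(w,axis=0))
m=(np.abs(q[:,0]-.524)<.05)&(np.abs(q[:,1]-.2817)<.04)&(q[:,2]>.014)&(q[:,2]<.08);w=q[m];print("worn",len(w),np.median(w,0),w.min(0),w.max(0))
E
```

```text
[ 0.45134343 -0.26737723  0.35733574] [[-0.15, -0.002], [-0.989, 0.002], [-0.002, -1.0]] [0.02794724 0.03698512 3.28327394]
112 [ 0.45130122 -0.2691628   0.06616413] [0.01973003 0.02157714 0.03183156]
worn 251 [0.52238313 0.2865239  0.05701813] [0.51056072 0.24170058 0.01764572] [0.573102   0.2960642  0.06268541]
```

Request:
move_arm(commands=[[[0.02,0.04,0.8,0,0,0],[0.02,0.04,1.6,0,0,0],[0.02,0.04,2.4,0,0,0],[0.02,0.04,3,0,0,0],[0.02,0.04,3.28,0,0,0],[0.02,0.04,3.28,0,0,0],[0.02,0.04,3.28,0,0,0]]])

```text
time: 9.43
position: [0.4525, -0.2707, 0.2276]
tool_rot: [0.997, -0.076, 0.001, 0.001]
ft_force: [-0.8, 0.2, -0.2]
grip_width: 0.0565
grip_force: 0.0
```

Request:
move_arm(commands=[[[0,0,0,0,0,0],[0,0,0,0,0,0],[0,0,0,0,0,0],[0,0,0,0,0,0],[0,0,0,0,0,0],[0,0,0,0,0,0]]], claw=1)

```text
time: 10.18
position: [0.4521, -0.2708, 0.2268]
tool_rot: [0.997, -0.076, -0.0, -0.0]
ft_force: [-0.5, 1.0, 0.2]
grip_width: 0.0187
grip_force: 20.0
```

Request:
move_arm(commands=[[[0,0,-0.4,0,0,0],[0,0,-1.1,0,0,0],[0,0,-1.9,0,0,0],[0,0,-2.7,0,0,0],[0,0,-3.3,0,0,0],[0.01,-1,-3.4,0,0,0],[0.02,-2.1,-3.4,0,0,0],[0.04,-3.3,-3.4,0,0,0],[0.05,-4.5,-3.4,0,0,0],[0.06,-5.4,-3.4,0,0,0],[0.06,-5.65,-3.4,0,0,0],[0.06,-5.65,-3.4,0,0,0]]])

```text
time: 11.68
position: [0.4887, -0.0476, 0.3633]
tool_rot: [0.997, -0.075, 0.0, 0.0]
ft_force: [0.5, 0.2, -1.0]
grip_width: 0.0187
grip_force: 20.0
```

```bash
python3 - <<'E'
from h import *
o=get_obs();p=o["position"];print(o["grip_width"],p,shift([.4885,-.0475,p[2]]),o["tool_rot"])
c=camera("side");u,v=proj(c,np.array([.4885,-.0475,.13]));u=int(u);v=int(v)
print(u,v)
cv2.imwrite("pics/s3.png",cv2.resize(c["pixels"][v-70:v+50,u-60:u+60],None,fx=5,fy=5,interpolation=cv2.INTER_CUBIC))
P=cloud(c).reshape(-1,3)
for lo,hi in((.145,.165),(.165,.172)):
    m=(np.hypot(P[:,0]-.4885,P[:,1]+.0475)<.03)&(P[:,2]>lo)&(P[:,2]<hi);w=P[m]
    if len(w):print(lo,len(w),(w.max(0)+w.min(0))/2,np.ptp(w,axis=0))
E
```

```text
0.018665064748802793 [ 0.48873211 -0.04758938  0.36327069] [-6.07244720e-03 -1.33767394e-03 -5.67114829e-06] [ 9.97159703e-01 -7.53144734e-02  3.73173000e-04  3.42521980e-04]
365 185
0.145 11 [ 0.48878511 -0.04472286  0.15565334] [0.00817761 0.00384738 0.00764091]
```

View pics/s3.png

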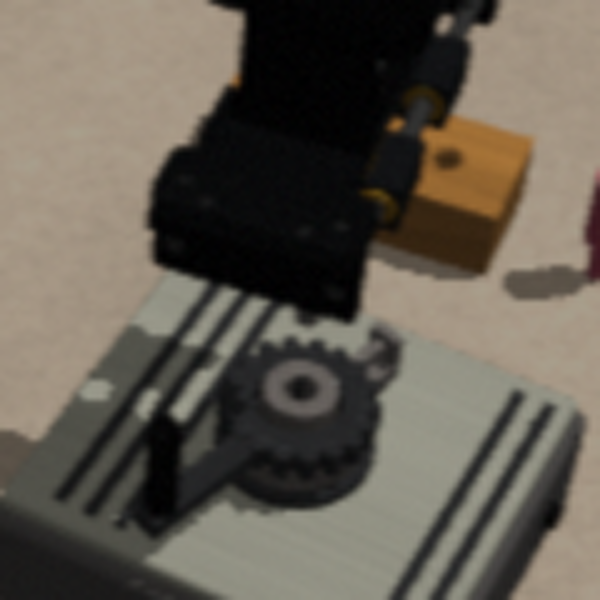

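The shank foot shows at crop (306,318), above the bore at (302,388), and its x matches. I'm lowering it.

Request:
move_arm(commands=[[[0,0,0.3,0,0,0],[0,0,0.6,0,0,0],[0,0,0.85,0,0,0],[0,0,1.0,0,0,0],[0,0,1.1,0,0,0],[0,0,1.2,0,0,0],[0,0,1.2,0,0,0]]])

```text
time: 12.6
position: [0.4887, -0.0477, 0.3146]
tool_rot: [0.997, -0.076, -0.0, -0.0]
ft_force: [0.8, 1.3, -1.4]
grip_width: 0.0184
grip_force: 20.0
```

Request:
move_arm(commands=[[[0,0,0.12,0,0,0],[0,0,0.24,0,0,0],[0,0,0.34,0,0,0],[0,0,0.4,0,0,0],[0,0,0.44,0,0,0],[0,0,0.46,0,0,0],[0,0,0.46,0,0,0]]])

```text
time: 13.48
position: [0.4887, -0.0477, 0.2967]
tool_rot: [0.997, -0.076, 0.0, 0.0]
ft_force: [-1.8, 0.6, 3.1]
grip_width: 0.0187
grip_force: 20.0
```

Request:
move_arm(commands=[[[0,0,0.02,0,0,0],[0,0,0.02,0,0,0],[0,0,0.02,0,0,0]]])

```text
time: 13.85
position: [0.4887, -0.0477, 0.2967]
tool_rot: [0.997, -0.076, 0.0, 0.0]
ft_force: [-2.6, -0.1, 10.7]
grip_width: 0.0185
grip_force: 20.0
```

Request:
move_arm(commands=[[[0,0,0,0,0,0],[0,0,0,0,0,0],[0,0,0,0,0,0],[0,0,-0.5,0,0,0],[0,0,-1.2,0,0,0],[0,0,-2,0,0,0],[0,0,-2.3,0,0,0],[0,0,-2.3,0,0,0]]], claw=-0.3)

```text
time: 14.85
position: [0.4888, -0.0478, 0.3878]
tool_rot: [0.997, -0.076, 0.001, 0.0]
ft_force: [-0.5, 0.6, -0.1]
grip_width: 0.0569
grip_force: 0.0
```

```bash
python3 - <<'E'
from h import *
o=get_obs();p=o["position"];print(p)
for n in("side","top"):
  c=camera(n);P=cloud(c).reshape(-1,3)
  m=(np.hypot(P[:,0]-.4885,P[:,1]+.0475)<.02)&(P[:,2]>.118)&(P[:,2]<.16);w=P[m]
  if len(w):print(n,len(w),(w.max(0)+w.min(0))/2,np.ptp(w,axis=0),"ztop",np.percentile(w[:,2],[50,90,98]))
  d=np.hypot(P[:,0]-.4885,P[:,1]+.0475);m=(d>.06)&(d<.1)&(P[:,2]>.11)&(P[:,2]<.158);w=P[m]
  if len(w):print(n,"post",len(w),(w.max(0)+w.min(0))/2,np.ptp(w,axis=0))
E
```

```text
[ 0.48880369 -0.04777915  0.38781017]
side 163 [ 0.4880788  -0.04700411  0.13529925] [0.01996032 0.02059129 0.03413219] ztop [0.14206377 0.15044835 0.15139843]
side post 114 [0.53053402 0.02054393 0.13130864] [0.0134318  0.01486579 0.04086166]
```

Request:
move_arm(commands=[[[0.2,-0.4,0,0,0,-0.18],[0.4,-0.9,0,0,0,-0.36],[0.6,-1.4,0,0,0,-0.54],[0.78,-1.84,0,0,0,-0.72],[0.78,-1.84,0,0,0,-0.9],[0.78,-1.84,0,0,0,-1.08],[0.78,-1.84,0,0,0,-1.164],[0.78,-1.84,0,0,0,-1.164],[0.78,-1.84,0,0,0,-1.164]]])

```text
time: 16.08
position: [0.5306, 0.0202, 0.3867]
tool_rot: [0.875, 0.484, -0.001, -0.001]
ft_force: [0.6, 0.0, 0.2]
grip_width: 0.0568
grip_force: 0.0
```

```bash
python3 - <<'E'
from h import *
o=get_obs();print(o["position"],o["q"][5],R.from_quat(o["tool_rot"]).as_matrix()[:,1:].round(3).tolist(),shift([.5308,.0203,.296]))
E
```

```text
[0.53060415 0.02022394 0.38670072] 0.3878474814032702 [[0.847, -0.002], [-0.531, 0.0], [-0.002, -1.0]] [0.00563581 0.00675931 2.26750696]
```

Request:
move_arm(commands=[[[0,0,0.7,0,0,0],[0,0,1.4,0,0,0],[0,0,2,0,0,0],[0,0,2.25,0,0,0],[0,0,2.25,0,0,0],[0,0,2.25,0,0,0]]])

```text
time: 16.82
position: [0.5312, 0.0202, 0.2983]
tool_rot: [0.875, 0.485, 0.001, 0.001]
ft_force: [0.2, 0.1, 0.4]
grip_width: 0.0568
grip_force: 0.0
```

Request:
move_arm(commands=[[[0,0,0,0,0,0],[0,0,0,0,0,0],[0,0,0,0,0,0],[0,0,0,0,0,0],[0,0,0,0,0,0],[0,0,0,0,0,0]]], claw=1, squeeze=15)

```text
time: 17.58
position: [0.5312, 0.02, 0.2976]
tool_rot: [0.875, 0.485, 0.001, 0.001]
ft_force: [2.1, -1.8, -0.6]
grip_width: 0.0135
grip_force: 15.0
```

Request:
move_arm(commands=[[[0,0.1,0,0,0,0.05],[-0.01,0.2,0,0,0,0.1],[-0.02,0.3,0,0,0,0.15],[-0.04,0.397,0,0,0,0.2],[-0.062,0.495,0,0,0,0.25],[-0.089,0.591,0,0,0,0.3],[-0.158,0.779,0,0,0,0.4],[-0.245,0.959,0,0,0,0.5],[-0.294,1.045,0,0,0,0.55],[-0.349,1.129,0,0,0,0.6],[-0.349,1.129,0,0,0,0.6]]])

```text
time: 18.95
position: [0.5616, -0.0151, 0.2976]
tool_rot: [0.979, 0.204, 0.0, -0.001]
ft_force: [0.8, 3.7, 1.5]
grip_width: 0.0136
grip_force: 15.0
```

```bash
cat > lev.py <<'E'
from h import *
fs=[];
o=get_obs();p=o["position"];m=R.from_quat(o["tool_rot"]).as_matrix();d=p[:2]-[.4885,-.0475]
print("t",o["time"],"post ang",np.arctan2(d[1],d[0]),"r",np.hypot(*d),"yang",np.arctan2(m[1,1],m[0,1]),"F tool",(m.T@o["ft_force"]).round(2),"w",o["grip_width"],o["grip_force"],"mom",o["moment"].round(2),"z",p[2],"q6",o["q"][5])
E
python3 lev.py
```

```text
t 18.95 post ang 0.41747970215178143 r 0.07999488837339308 yang -1.1590484883754502 F tool [ 2.21 -3.03 -1.51] w 0.013559385586524355 15.000143204815686 mom [ 0.49 -0.14  0.01] z 0.2975909203277778 q6 0.9318802085487558
```

Request:
move_arm(commands=[[[0,0.1,0,0,0,0.05],[-0.01,0.2,0,0,0,0.1],[-0.022,0.299,0,0,0,0.15],[-0.04,0.397,0,0,0,0.2],[-0.04,0.397,0,0,0,0.2]]])

```text
time: 19.58
position: [0.5666, -0.0303, 0.2976]
tool_rot: [0.994, 0.106, 0.0, -0.001]
ft_force: [1.8, 4.0, 1.0]
grip_width: 0.0133
grip_force: 15.0
```

```bash
python3 lev.py
```

```text
t 19.575 post ang 0.21712544564384437 r 0.08000619609560854 yang -1.3583721782169609 F tool [ 2.62 -3.51 -1.03] w 0.013263537109690408 15.000324896536767 mom [ 0.64 -0.29  0.05] z 0.2975942455514457 q6 1.106804514453063
```

Request:
move_arm(commands=[[[0,0.1,0,0,0,0.05],[-0.01,0.2,0,0,0,0.1],[-0.01,0.2,0,0,0,0.1]]])

```text
time: 19.95
position: [0.5681, -0.0383, 0.2976]
tool_rot: [0.998, 0.056, 0.001, -0.0]
ft_force: [2.7, 2.3, -0.0]
grip_width: 0.0135
grip_force: 15.0
```

```bash
python3 lev.py
```

```text
t 19.95 post ang 0.11475174535181888 r 0.08013345025545697 yang -1.4580894456173004 F tool [ 2.93 -2.    0.01] w 0.013501552872564873 15.000402415171266 mom [ 0.52 -0.41 -0.04] z 0.2975580981261585 q6 1.193767255313782
```

Request:
move_arm(commands=[[[0,0.1,0,0,0,0.05],[0,0.1,0,0,0,0.05]]])

```text
time: 20.2
position: [0.5684, -0.0415, 0.2975]
tool_rot: [1.0, 0.031, 0.0, -0.001]
ft_force: [3.1, 6.2, -0.6]
grip_width: 0.0134
grip_force: 15.0
```

```bash
python3 lev.py
```

```text
t 20.2 post ang 0.07477031237384082 r 0.08013621925992896 yang -1.5088055637978073 F tool [ 3.44 -6.    0.61] w 0.013420382567642124 15.000367322936654 mom [ 1.22 -0.41  0.09] z 0.297524585333678 q6 1.2370285328096642
```

Request:
move_arm(commands=[[[0,0.1,0,0,0,0.05],[0,0.1,0,0,0,0.05]]])

```text
time: 20.45
position: [0.5686, -0.046, 0.2976]
tool_rot: [1.0, 0.006, 0.0, -0.0]
ft_force: [0.8, 1.9, -0.4]
grip_width: 0.0136
grip_force: 15.0
```

```bash
python3 lev.py
```

```text
t 20.45 post ang 0.018419078347421826 r 0.08011509970429512 yang -1.5578797000391273 F tool [ 0.83 -1.87  0.38] w 0.013642224303804625 15.001033132430166 mom [ 0.19 -0.21 -0.17] z 0.2975547489636563 q6 1.2807828470872502
```

Request:
move_arm(commands=[[[0,0.1,0,0,0,0.05],[0,0.1,0,0,0,0.05]]])

```text
time: 20.7
position: [0.5685, -0.0509, 0.2975]
tool_rot: [1.0, -0.018, 0.0, 0.001]
ft_force: [1.0, 0.1, 0.0]
grip_width: 0.0134
grip_force: 15.0
```

```bash
python3 lev.py
```

```text
t 20.7 post ang -0.042390742185463175 r 0.08012156792139834 yang -1.607690027222108 F tool [ 1.03 -0.12 -0.01] w 0.01340128701637802 15.00012384261936 mom [ 0.15 -0.22 -0.18] z 0.2975415689226305 q6 1.3237159993662313
```

```bash
cat >> lev.py <<'E'
import sys
L=[]
for i in range(int(sys.argv[1]) if len(sys.argv)>1 else 0):
    camera("top");o=get_obs();m=R.from_quat(o["tool_rot"]).as_matrix();L.append(np.r_[m.T@o["ft_force"],np.arctan2(o["position"][1]+.0475,o["position"][0]-.4885)])
if L:print(np.array(L).round(2).tolist(),np.mean(L,0).round(3))
E
python3 lev.py 6
```

```text
t 20.7 post ang -0.042390742185463175 r 0.08012156792139834 yang -1.607690027222108 F tool [ 1.03 -0.12 -0.01] w 0.01340128701637802 15.00012384261936 mom [ 0.15 -0.22 -0.18] z 0.2975415689226305 q6 1.3237159993662313
[[1.28, -0.9, 0.04, -0.04], [0.37, -0.63, -0.22, -0.04], [0.87, 0.2, 0.38, -0.04], [0.65, -0.73, -0.94, -0.04], [0.66, -0.09, 1.24, -0.04], [1.15, 0.75, 0.04, -0.04]] [ 0.83  -0.234  0.09  -0.042]
```

Request:
move_arm(commands=[[[0,0.06,0,0,0,0.03],[0,0.06,0,0,0,0.03]]])

```text
time: 21.25
position: [0.5684, -0.0533, 0.2976]
tool_rot: [0.999, -0.034, -0.0, 0.0]
ft_force: [1.0, -0.1, 1.1]
grip_width: 0.0134
grip_force: 15.0
```

```bash
python3 lev.py 4
```

```text
t 21.25 post ang -0.07221695917084986 r 0.08011153416804102 yang -1.6394021971050012 F tool [ 1.01  0.07 -1.07] w 0.01340268936607747 15.000168636906892 mom [ 0.01 -0.14 -0.1 ] z 0.29759299684324725 q6 1.3506399284202806
[[1.28, -0.05, -0.41, -0.07], [0.98, 0.31, -0.03, -0.07], [0.68, -0.33, -1.03, -0.07], [-1.0, 0.72, -0.88, -0.07]] [ 0.484  0.162 -0.587 -0.071]
```

Request:
move_arm(commands=[[[0,0.06,0,0,0,0.03],[0,0.06,0,0,0,0.03]]])

```text
time: 21.7
position: [0.5681, -0.0554, 0.2976]
tool_rot: [0.999, -0.049, -0.0, -0.0]
ft_force: [-0.4, -0.3, 2.3]
grip_width: 0.0137
grip_force: 15.0
```

```bash
python3 lev.py 4
```

```text
t 21.7 post ang -0.0992735126523056 r 0.08004395598200176 yang -1.6696215331878463 F tool [-0.39  0.39 -2.29] w 0.013668500034179154 15.000286654103547 mom [ 0.16  0.   -0.14] z 0.29762284420888907 q6 1.376495787628202
[[-0.55, 0.08, -2.29, -0.1], [0.5, -0.69, -2.18, -0.1], [-0.43, -0.78, -1.91, -0.1], [-0.99, -0.9, -3.28, -0.1]] [-0.366 -0.573 -2.417 -0.098]
```

Request:
move_arm(commands=[[[0,0.06,0,0,0,0.03],[0,0.06,0,0,0,0.03]]])

```text
time: 22.15
position: [0.568, -0.0576, 0.2976]
tool_rot: [0.998, -0.064, -0.0, -0.0]
ft_force: [-0.8, 2.2, 3.1]
grip_width: 0.0137
grip_force: 15.0
```

```bash
python3 lev.py 6
```

```text
t 22.15 post ang -0.1260281157313808 r 0.08010977300890051 yang -1.6996497258777172 F tool [-1.11 -2.04 -3.13] w 0.013732148337833544 15.000131099950522 mom [ 0.5   0.01 -0.1 ] z 0.29756572585234237 q6 1.4022651170029259
[[0.21, -1.99, -3.17, -0.13], [-0.96, -2.83, -2.73, -0.13], [-0.28, -3.4, -2.96, -0.13], [-0.6, -2.63, -3.2, -0.13], [-0.95, -2.64, -2.27, -0.13], [-0.32, -3.43, -2.5, -0.13]] [-0.482 -2.819 -2.806 -0.126]
```

The resistance peaked at about 6 N near 0.07 rad, fell to about 0 past the crest, and is rising again now at the notch. That is one click, so I'm letting go and backing off upward.

Request:
move_arm(commands=[[[0,0,0,0,0,0],[0,0,0,0,0,0],[0,0,0,0,0,0],[0,0,0,0,0,0],[0,0,-0.6,0,0,0],[0,0,-1.4,0,0,0],[0,0,-2.2,0,0,0],[0,0,-3,0,0,0],[0,0,-3.5,0,0,0],[0,0,-3.5,0,0,0]]], claw=-0.3)

```text
time: 23.7
position: [0.5684, -0.0579, 0.4392]
tool_rot: [0.998, -0.064, 0.002, 0.001]
ft_force: [0.5, -0.2, 0.3]
grip_width: 0.0561
grip_force: 0.0
```

```bash
python3 - <<'E'
from h import *
o=get_obs();print(o["position"],o["ft_force"])
c=camera("side");P=cloud(c).reshape(-1,3);d=np.hypot(P[:,0]-.4885,P[:,1]+.0475)
w=P[(d<.02)&(P[:,2]>.118)&(P[:,2]<.16)];print(len(w),(w.max(0)+w.min(0))/2,w[:,2].max())
w=P[(d>.06)&(d<.1)&(P[:,2]>.11)&(P[:,2]<.158)];q=(w.max(0)+w.min(0))/2;print("post",len(w),q,np.arctan2(q[1]+.0475,q[0]-.4885))
w=P[(np.abs(P[:,0]-.524)<.05)&(np.abs(P[:,1]-.2817)<.04)&(P[:,2]>.014)&(P[:,2]<.08)];print("worn",len(w),np.median(w,0),w.max(0))
a=c["pixels"][110:270,290:430];b=c["pixels"][300:400,260:360]
cv2.imwrite("pics/s4.png",np.hstack([cv2.resize(a,(420,480),interpolation=2),cv2.resize(b,(370,480))]))
E
```

```text
[ 0.56837281 -0.05790077  0.43917935] [ 0.47866307 -0.1903811   0.34522951]
160 [ 0.48779017 -0.04693771  0.13484308] 0.15167640632164348
post 107 [ 0.56688982 -0.05462073  0.13141415] -0.09058875624268456
worn 251 [0.5224007  0.28682422 0.05712514] [0.57126523 0.29688304 0.06165662]
```

View pics/s4.png

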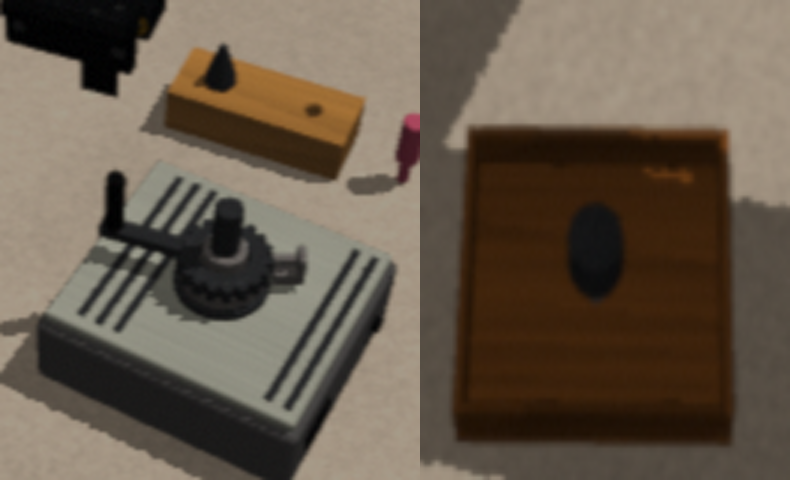

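The tall bit sits home at crop (230,225), and the cone is in its hole at (220,68). The lever post is at (115,200), settled in the notch, and the worn bit stands in the tray at (595,250). Nothing is touched, so I'm handing in.

```bash
python3 -c "
from rig import *
print(hand_in())"
```

```text
the job is handed in; nothing more can be done
None
```

I handed the job in at about 24 s: worn bit standing in the tray, tall bit home in the collet, lever past what I judged to be one click and released; the nut and clutch angles were inferred from force and lever position, and no verdict came back.

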